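# Hang the driver on the spring-balanced arm

## Task

Pick up the stubby driver by its grip tab and hang it by its bail in the hook of the spring-balanced arm. Keep hold while the arm sinks, and let go only once the arm bears the whole weight and has settled, so that it neither drops nor springs up when you release; be gentle, never push the arm down to its bottom stop, and leave the other things on the bench alone.

Things in the scene. Friction and masses are not known exactly. Their poses are not given: they have to be found in the camera images.
- driver: Stubby inline driver standing upright on its flat nose, 204 mm tall; origin: centre of its underside, z up. Round body 48 to 60 mm across, 88 mm high; above it a rigid closed steel bail (10 mm bar) in its y-z plane, whose window, 42 mm wide and 60 high, is open along the driver's x; a grip tab on top. Mass unseen, 0.27 to 0.80 kg from run to run.
- bail_eye (a point): Underside of the apex of the bail's top bar (a shallow inverted V; upper edge of the window, in the middle), 148 mm above the driver's origin, 60 mm above the body's top; the bar's top is 10 mm higher. This point rests in the hook. Axes as the driver.
- grip_tab (a point): Where to grip: black plastic tab on top of the bail, 22 mm along the driver's x, 14 mm along its y, from 156 to 204 mm above the driver's origin; this point is on its centre line, 188 mm above the origin (40 mm above bail_eye).
- stand: Fixed balancer stand: base 130 x 130 x 12 mm, 34 mm square post, clevis and spring drum on top (250 mm high), carrying the arm. Origin: centre of the base underside. The arm points along the stand's own -x, roughly to the robot; the stand's y is level, across the arm.
- pivot (a point): Hinge axis of the arm (parallel to the stand's y), 215 mm above the bench, over the stand's origin.
- hook_seat (a point): Bottom of the hook's V seat, on top of the arm's 10 mm bar near its free end, 240 mm from pivot; 271 mm above the bench unloaded; circles the pivot as the arm sinks. 25 mm farther out the bar turns up into the tip, 30 mm higher than the seat; toward the post the bar is straight. The bail hangs here, its window facing along the arm (driver's x along the stand's x, either way round).
- balancer (a joint): Angle of the arm (rad): 0 unloaded, at its upper stop (pivot-to-seat line 0.21 rad above level); grows as it sinks; bottom stop 0.6. About 0.8 N down at the seat starts it moving, then 15 N per rad (65 N/m at the hook), lightly damped. It balances the driver at about 0.12 to 0.46, by its mass.
- carton: Bystander: closed cardboard box 60 x 110 x 70 mm, origin under its centre.
- pot: Bystander: white plastic pot of bolts, 80 mm across, 55 mm high, origin under its centre.
- axle: Bystander: wheel axle bolt lying along its own y, 206 mm long, 26 mm high, origin under its middle.
Not all that is in view belongs to the job. There is more than one size of the driver; the one meant has the size given above.

How it is judged:
By the outcome, as a careful person would: the job done as asked, in the order asked, and still so for the second after the job is handed in, with the robot touching nothing.
It also fails if it takes over 58 s, if anything falls off the work surface, if the arm or the gripper's body presses on something with over 40 N, if the wrist force passes 120 N, or if a joint passes its speed limit or range.

## Robot

A 6-joint arm with a two-finger parallel gripper is mounted at the origin on the work surface. World frame = base frame: x ahead of the robot, y to its left, z up, the work surface at z = 0. Lengths are in m, angles in rad, forces in N, time in s.
With the tool pointing down it reaches from about 0.275 to 0.75 m from the base axis. Payload 10.2 kg.
Tool frame: the origin (TCP) lies on the centre line of the jaws, within the pads' length; the fingertips stand 14 mm ahead of it and the grasp point (between the pads) lies 5 mm behind it; z points along the fingers, x is the direction in which the jaws open and shut, and the axes are right-handed (so a half turn about z gives the same grasp; the last joint's range is limited). The gripper opens to 85 mm and grips with 20 to 120 N. Pads are 22 mm wide; open, the fingers measure 114 mm over their backs; the gripper's body (76 mm by 85 mm) begins 54 mm behind the grasp point. The pads swing forward as they close: fully open they stand 13 mm farther back than shut.
Start: joints at [-1.329, 0.313, 1.498, -0, 1.331, -0.223], TCP at [0.235, -0.469, 0.245] pointing down, gripper open.
Joint ranges: [-2.94, 2.94], [-0.97, 2.17], [0.19, 2.56], [-1.23, 4.37], [0.02, 3.11], [-2.88, 2.88]. Speed limits (rad/s): [2.39, 2.39, 3.01, 3.14, 3.14, 3.14].

## Interface

Orientations are given as [roll, pitch, yaw] about the fixed x, y, z axes, in that order (R = Rz(yaw) Ry(pitch) Rx(roll)).
In Python, from bench import env gives the robot as it stands.
- The arm moves only by the tool play_rows, never from a script. Its argument "rows" is a list of rows, each a list of 7 numbers: the turn, a rotation vector about the tool's x, y, z in rad, then the shift along the tool's x, y, z in cm, then the finger opening in cm, from 0 to 8.54. A call has 1 to 20 rows; each row shifts and turns the pose as measured when the row begins, along the tool's axes as they then stand; what a row does not reach is not made up. A row lasts 1/12 s, in which the tool goes at most 41.7 mm and 7.16 degrees, less where a joint would pass 70% of its speed; a pose out of reach is approached as far as the arm can. A call with a gripper value outside its range is refused whole. The fingers move at their own pace and stop on an object; "grip_force" is the grip in N (left out, the last holds). Time passes only in rows, so rows that do not move let the fingers close. It gives the time, the measured TCP pose, the force and the opening at its end, in the units of the state.
- env.get_state(): the state, without advancing time (a new reading comes with each control period).
- env.capture(name): name is "scene" or "top" or "wrist"; returns the picture (480x640x3 uint8, red, green, blue); there is no depth.
- env.calibration(name): a dict with "K" (3x3 intrinsics, pixels), "eye" and "rotation" of the camera in the world. Camera axes: x right, y down, z forward; pixel columns grow to the right and rows downward; lengths in m; the calibration is good to about 2 mm. The wrist camera is an equidistant fisheye: a pixel r from the principal point sees the ray r / f radians off the axis. A picture is of the moment at which its call begins: read the wrist's pose just before it. calibration takes no time and is no camera call; for the wrist camera it gives the pose at the moment of the call.
- env.finish_job(): hands the job in, once; it reports no verdict.
The state is a dict: "time": time; "q": joint angles; "qvel": joint speeds; "tau": joint torques, N m; "eef_pos": TCP position; "ee_rot": TCP orientation; "wrist_force": force on the tool from outside, world axes, zero at the start; "ft_torque": the same for the moment, N m; "grip_width": finger opening in m.
Only numpy, scipy, OpenCV 4.12 (cv2) and the standard library are available. Lean on these libraries where they do the work, as an engineer would, in place of code of your own. Each camera call takes 0.05 s, during which the arm holds its last target.

## Working session

There is one attempt and no reset: what is moved stays moved. The work goes in short steps, Python scripts to look and compute and a tool call to move; the robot and the scene stay as the last step left them, time stands still between calls to the robot, and variables do not carry over. Pictures are saved under pics/ and viewed, and the job is handed in when it is done.

Besides the shell and the picture viewer there is one more tool, called after "Request:" as a command line: name --pt "numbers of a row" for each row, then --argument value for the rest. play_rows: Moves the arm, as the interface text tells. Its arguments: {"type":"object","properties":{"rows":{"type":"array"},"grip_force":{"type":"number"}},"required":["rows"]}

```bash
mkdir -p pics; ls; python3 - <<'E'
from bench import env
import cv2,numpy as np
for n in ["scene","top","wrist"]:
    c=env.calibration(n); im=env.capture(n)
    cv2.imwrite(f"pics/{n}0.png",im[:,:,::-1])
    print(n,{k:np.round(np.array(v),4).tolist() if not isinstance(v,str) else v for k,v in c.items()})
s=env.get_state(); print({k:np.round(v,3).tolist() for k,v in s.items()})
E
```

```text
pics
scene {'K': [[464.3383, 0.0, 317.8567], [0.0, 464.3383, 243.567], [0.0, 0.0, 1.0]], 'eye': [1.151, 0.1225, 1.0924], 'rotation': [-2.5931, -0.0102, 1.8411]}
top {'K': [[435.3796, 0.0, 321.6057], [0.0, 435.3796, 248.0032], [0.0, 0.0, 1.0]], 'eye': [0.4823, 0.0188, 1.0301], 'rotation': [-2.9728, -0.0425, -1.5466]}
wrist {'K': [[371.6483, 0.0, 322.087], [0.0, 371.6483, 232.5996], [0.0, 0.0, 1.0]], 'eye': [0.3085, -0.4314, 0.3736], 'rotation': [2.8121, 0.0012, -1.1065]}
{'time': 0.15, 'q': [-1.329, 0.313, 1.498, 0.0, 1.331, -0.223], 'qvel': [0.0, -0.002, -0.002, -0.0, 0.001, -0.0], 'tau': [0.002, -41.237, -25.98, -0.0, 0.003, -0.0], 'eef_pos': [0.235, -0.469, 0.245], 'ee_rot': [-3.141, 0.001, -1.106], 'wrist_force': [-0.982, -0.884, -0.566], 'ft_torque': [0.019, -0.032, 0.016], 'grip_width': 0.085}
```

View pics/scene0.png

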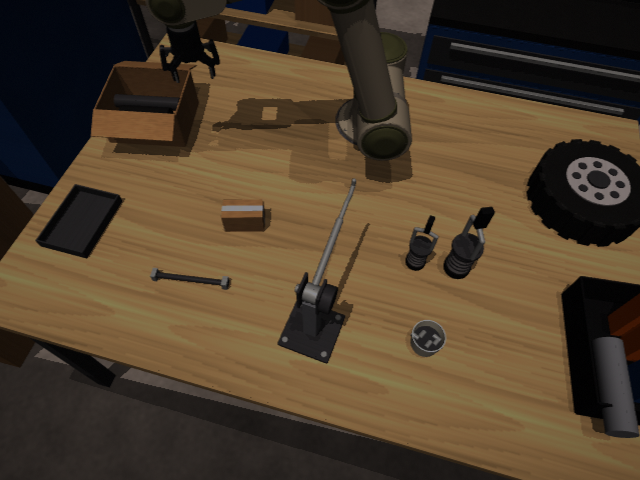

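View pics/top0.png

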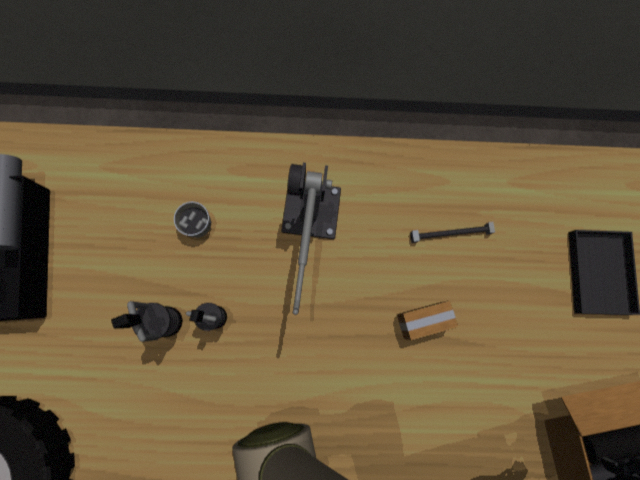

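View pics/wrist0.png

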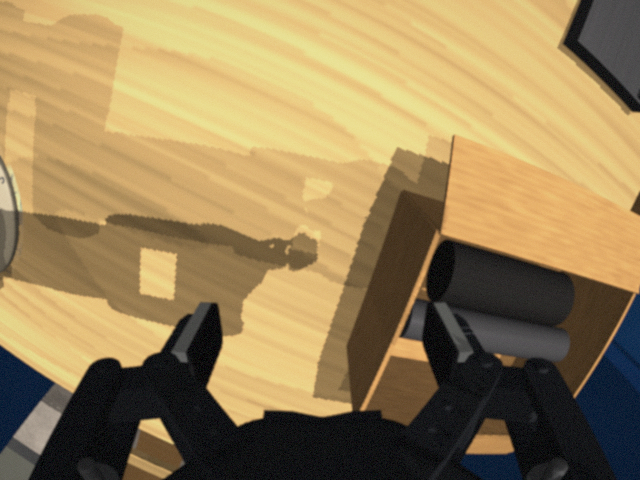

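```bash
cat > h.py <<'E'
import numpy as np,cv2
from scipy.spatial.transform import Rotation as R
from bench import env
def cam(n):
    c=env.calibration(n); return np.array(c["K"]),np.array(c["eye"]),R.from_euler("xyz",c["rotation"]).as_matrix()
def proj(n,P,C=None):
    K,e,M=C or cam(n); p=(np.atleast_2d(P)-e)@M
    if n=="wrist":
        r=np.hypot(p[:,0],p[:,1]); th=np.arctan2(r,p[:,2]); 
        s=th/np.maximum(r,1e-9); return np.c_[K[0,0]*p[:,0]*s+K[0,2],K[1,1]*p[:,1]*s+K[1,2]]
    q=p/p[:,2:]; return (q@K.T)[:,:2]
def ray(n,uv,C=None):
    K,e,M=C or cam(n); x=(uv[0]-K[0,2])/K[0,0]; y=(uv[1]-K[1,2])/K[1,1]
    if n=="wrist":
        r=np.hypot(x,y); d=np.array([x/r*np.sin(r),y/r*np.sin(r),np.cos(r)]) if r>1e-9 else np.array([0,0,1.])
    else: d=np.array([x,y,1.])
    d=M@d; return e,d/np.linalg.norm(d)
def onz(n,uv,z,C=None):
    e,d=ray(n,uv,C); return e+d*(z-e[2])/d[2]
def tri(obs):
    A=np.zeros((3,3));b=np.zeros(3)
    for e,d in obs:
        Q=np.eye(3)-np.outer(d,d);A+=Q;b+=Q@e
    X=np.linalg.solve(A,b); return X,[np.linalg.norm((np.eye(3)-np.outer(d,d))@(X-e))*1000 for e,d in obs]
def crop(im,x0,y0,x1,y1,k,f):
    cv2.imwrite(f,cv2.resize(im[y0:y1,x0:x1],None,fx=k,fy=k,interpolation=cv2.INTER_CUBIC))
E
python3 - <<'E'
from h import *
for n in["scene","top"]:
    print(n,proj(n,[[0,0,0],[.235,-.469,.245]]))
a=cv2.imread("pics/scene0.png");b=cv2.imread("pics/top0.png")
def br(i): return cv2.convertScaleAbs(i,alpha=2,beta=15)
crop(br(a),395,195,505,285,7,"pics/c1.png")
crop(br(b),100,285,240,350,5.7,"pics/c2.png")
crop(br(a),270,170,370,370,3,"pics/c3.png")
crop(br(b),270,150,350,320,3.5,"pics/c4.png")
E
```

```text
scene [[371.93671029 120.93167699]
 [195.01427139  78.84715668]]
top [[304.48043077 550.46427994]
 [581.5935668  474.76619735]]
```

View pics/c1.png

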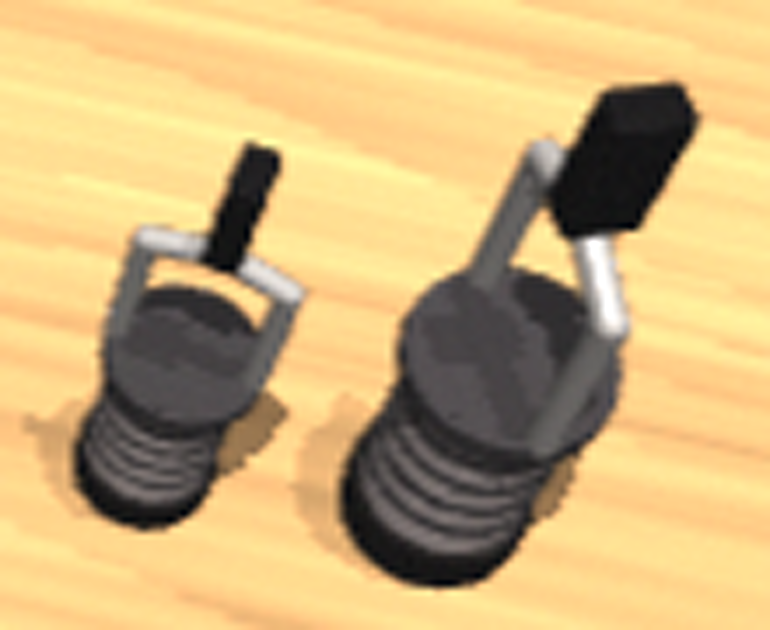

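View pics/c2.png

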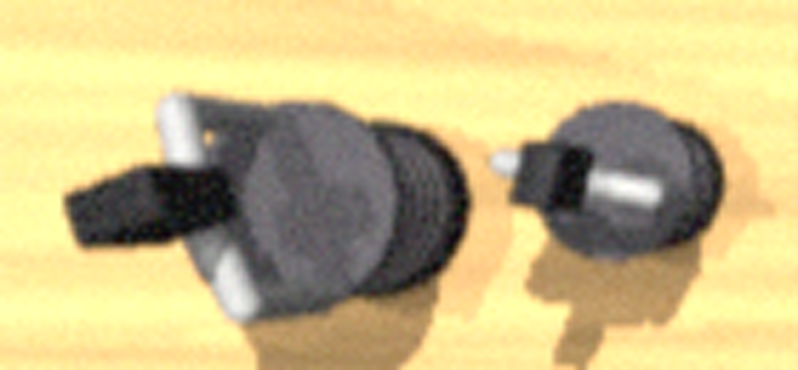

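View pics/c3.png

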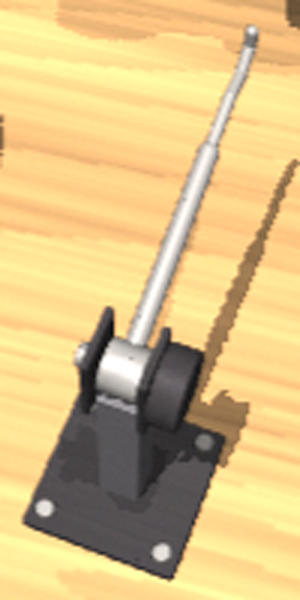

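View pics/c4.png

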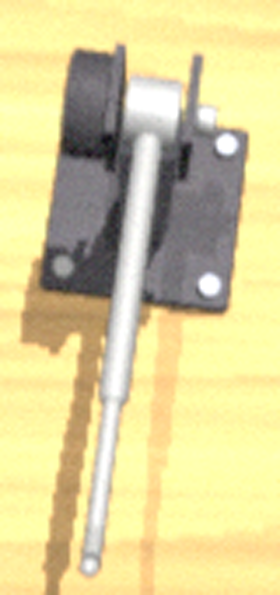

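```bash
python3 - <<'E'
from h import *
S=lambda x,y:ray("scene",(395+x/7,195+y/7))
T=lambda x,y:ray("top",(100+x/5.7,285+y/5.7))
print("big tab top",tri([S(650,100),T(77,220)]))
print("small tab top",tri([S(263,150),T(530,178)]))
print("small bar ends L/R",tri([S(145,235),T(497,160)]),tri([S(297,293),T(655,190)]))
print("big bar ends",tri([S(545,155),T(175,105)]),tri([S(615,325),T(240,305)]))
# arm tip
S=lambda x,y:ray("scene",(270+x/3,170+y/3)); T=lambda x,y:ray("top",(270+x/3.5,150+y/3.5))
print("tip",tri([S(251,33),T(90,564)]))
print("step",tri([S(210,147),T(117,397)]))
for p in [(23,520),(170,577),(224,436)]: print("scene base",onz("scene",(270+p[0]/3,170+p[1]/3),.012))
for p in [(40,288),(230,312),(247,130)]: print("top base",onz("top",(270+p[0]/3.5,150+p[1]/3.5),.012))
E
```

```text
big tab top (array([0.472974  , 0.33533463, 0.26565395]), [np.float64(4.050048820971935), np.float64(4.05004882097205)])
small tab top (array([0.4879979 , 0.22161114, 0.21282421]), [np.float64(1.3421610031254774), np.float64(1.342161003125443)])
small bar ends L/R (array([0.49964747, 0.21579713, 0.18119704]), [np.float64(23.509323020488342), np.float64(23.509323020488303)]) (array([0.48334977, 0.22605662, 0.12209121]), [np.float64(27.537631561664668), np.float64(27.537631561664597)])
big bar ends (array([0.50768458, 0.30577703, 0.27215208]), [np.float64(5.67758653776553), np.float64(5.677586537765529)]) (array([0.43911736, 0.36256279, 0.08779359]), [np.float64(9.477542639387053), np.float64(9.477542639387)])
tip (array([0.50017723, 0.03189804, 0.29178191]), [np.float64(0.6804098788680212), np.float64(0.6804098788680106)])
step (array([0.58528129, 0.02269557, 0.2598203 ]), [np.float64(1.7946984436473428), np.float64(1.7946984436473543)])
scene base [ 0.80961164 -0.06102814  0.012     ]
scene base [0.82254717 0.06455887 0.012     ]
scene base [0.69565931 0.07719478 0.012     ]
top base [0.69187054 0.07622227 0.012     ]
top base [ 0.67945473 -0.0534934   0.012     ]
top base [ 0.80881532 -0.06292863  0.012     ]
```

```bash
python3 - <<'E'
from h import *
s=lambda x,y:("scene",(395+x/7,195+y/7)); t=lambda x,y:("top",(100+x/5.7,285+y/5.7))
print("tabtop",onz(*s(263,150),.204),onz(*t(528,177),.204))
print("disc",onz(*s(185,360),.088),onz(*t(620,180),.088))
print("bar ends", tri([ray(*s(145,235)),ray(*t(655,190))]),tri([ray(*s(297,293)),ray(*t(497,160))]))
print("big disc",onz(*t(320,205),.115),"base",onz(*s(440,540),.0))
print("carton",onz("top",(428,320),.07),"pot",onz("top",(192,220),.055))
# overlay model
a=cv2.imread("pics/scene0.png");b=cv2.imread("pics/top0.png")
E
```

```text
tabtop [0.48088008 0.2239396  0.204     ] [0.48858744 0.22308965 0.204     ]
disc [0.49336836 0.2231369  0.088     ] [0.48920455 0.21793651 0.088     ]
bar ends (array([0.485419  , 0.19458079, 0.14678433]), [np.float64(1.3555631176869474), np.float64(1.3555631176869103)]) (array([0.4944355 , 0.24944141, 0.14634335]), [np.float64(0.9809462649074578), np.float64(0.9809462649075561)])
big disc [0.47753509 0.31802427 0.115     ] base [0.48885116 0.33805159 0.        ]
carton [ 0.49373828 -0.25619696  0.07      ] pot [0.70476844 0.27717004 0.055     ]
```

```bash
cat > plan.py <<'E'
from h import *
def tostep(cur_pos,cur_rpy,dp):  # world shift -> tool cm
    return R.from_euler("xyz",cur_rpy).as_matrix().T@np.array(dp)*100
E
python3 - <<'E'
from plan import *
yaw=-1.106;p=np.array([.235,-.469,.245])
tgt=np.array([.490,.222,.40]);n=0
for i in range(24):
    dz=min(.035,tgt[2]-p[2]) 
    dxy=(tgt-p)[:2]; k=np.linalg.norm(dxy); mx=.01 if dz>.02 else .040
    dxy=dxy*min(1,mx/max(k,1e-9)); dy=min(.122,1.408-yaw)
    s=tostep(p,[np.pi,0,yaw],[*dxy,dz])
    print(i,np.round([0,0,-dy,*s],2).tolist(),np.round(p,3),round(yaw,2)); p=p+[*dxy,dz]; yaw+=dy
E
```

```text
0 [0.0, 0.0, -0.12, -0.68, -0.73, -3.5] [ 0.235 -0.469  0.245] -1.11
1 [0.0, 0.0, -0.12, -0.59, -0.81, -3.5] [ 0.238 -0.46   0.28 ] -0.98
2 [0.0, 0.0, -0.12, -0.49, -0.87, -3.5] [ 0.242 -0.45   0.315] -0.86
3 [0.0, 0.0, -0.12, -0.38, -0.93, -3.5] [ 0.245 -0.441  0.35 ] -0.74
4 [0.0, 0.0, -0.12, -1.05, -3.86, -1.5] [ 0.249 -0.431  0.385] -0.62
5 [0.0, 0.0, -0.12, -0.57, -3.96, -0.0] [ 0.263 -0.394  0.4  ] -0.5
6 [0.0, 0.0, -0.12, -0.08, -4.0, -0.0] [ 0.277 -0.356  0.4  ] -0.37
7 [0.0, 0.0, -0.12, 0.41, -3.98, -0.0] [ 0.29  -0.319  0.4  ] -0.25
8 [0.0, 0.0, -0.12, 0.89, -3.9, -0.0] [ 0.304 -0.281  0.4  ] -0.13
9 [0.0, 0.0, -0.12, 1.35, -3.76, -0.0] [ 0.318 -0.244  0.4  ] -0.01
10 [0.0, 0.0, -0.12, 1.8, -3.57, -0.0] [ 0.332 -0.206  0.4  ] 0.11
11 [0.0, 0.0, -0.12, 2.22, -3.32, -0.0] [ 0.346 -0.169  0.4  ] 0.24
12 [0.0, 0.0, -0.12, 2.61, -3.03, -0.0] [ 0.36  -0.131  0.4  ] 0.36
13 [0.0, 0.0, -0.12, 2.96, -2.69, -0.0] [ 0.373 -0.094  0.4  ] 0.48
14 [0.0, 0.0, -0.12, 3.27, -2.31, -0.0] [ 0.387 -0.056  0.4  ] 0.6
15 [0.0, 0.0, -0.12, 3.52, -1.89, -0.0] [ 0.401 -0.019  0.4  ] 0.72
16 [0.0, 0.0, -0.12, 3.73, -1.45, -0.0] [0.415 0.019 0.4  ] 0.85
17 [0.0, 0.0, -0.12, 3.88, -0.99, -0.0] [0.429 0.056 0.4  ] 0.97
18 [0.0, 0.0, -0.12, 3.97, -0.51, -0.0] [0.443 0.094 0.4  ] 1.09
19 [0.0, 0.0, -0.12, 4.0, -0.02, -0.0] [0.457 0.131 0.4  ] 1.21
20 [0.0, 0.0, -0.07, 3.97, 0.47, 0.0] [0.47  0.169 0.4  ] 1.33
21 [0.0, 0.0, -0.0, 1.62, 0.31, 0.0] [0.484 0.206 0.4  ] 1.41
22 [0.0, 0.0, -0.0, 0.0, 0.0, 0.0] [0.49  0.222 0.4  ] 1.41
23 [0.0, 0.0, -0.0, 0.0, 0.0, 0.0] [0.49  0.222 0.4  ] 1.41
```

Request:
play_rows --pt "0 0 -0.12 -0.7 -0.7 -3.5 8.5" --pt "0 0 -0.12 -0.6 -0.8 -3.5 8.5" --pt "0 0 -0.12 -0.5 -0.9 -3.5 8.5" --pt "0 0 -0.12 -0.4 -0.9 -3.5 8.5" --pt "0 0 -0.12 -1 -3.8 -1.5 8.5" --pt "0 0 -0.12 -0.6 -3.9 0 8.5" --pt "0 0 -0.12 -0.1 -4 0 8.5" --pt "0 0 -0.12 0.4 -4 0 8.5" --pt "0 0 -0.12 0.9 -3.9 0 8.5" --pt "0 0 -0.12 1.35 -3.7 0 8.5" --pt "0 0 -0.12 1.8 -3.5 0 6" --pt "0 0 -0.12 2.2 -3.3 0 6"

```text
time: 1.15
eef_pos: [0.3526, -0.1233, 0.4053]
ee_rot: [-3.132, -0.003, 0.385]
wrist_force: [-0.5, -0.2, 0.6]
grip_width: 0.0629
```

Request:
play_rows --pt "0 0 -0.12 2.6 -3 0 4.5" --pt "0 0 -0.12 2.95 -2.7 0 4.5" --pt "0 0 -0.12 3.25 -2.3 0 4.5" --pt "0 0 -0.12 3.5 -1.9 0 4.5" --pt "0 0 -0.12 3.7 -1.4 0 4.5" --pt "0 0 -0.12 3.9 -1 0 4.5" --pt "0 0 -0.12 3.9 -0.5 0 4.5" --pt "0 0 -0.12 4 0 0 4.5" --pt "0 0 -0.06 3 0.4 0 4.5" --pt "0 0 0 0 0 0 4.5"

```text
time: 1.98
eef_pos: [0.4604, 0.2313, 0.4067]
ee_rot: [-3.138, -0.009, 1.462]
wrist_force: [-0.4, 0.1, -1.0]
grip_width: 0.0448
```

```bash
python3 - <<'E'
from plan import *
C=cam("wrist"); im=env.capture("wrist")[:,:,::-1]; cv2.imwrite("pics/w1.png",im)
np.savez("w1.npz",K=C[0],e=C[1],M=C[2])
s=env.get_state(); print(s["time"],s["eef_pos"],s["ee_rot"],s["q"],s["grip_width"],s["wrist_force"])
print(proj("wrist",[[.49,.222,.204],[.49,.222,.158],[.4945,.2494,.1465],[.4854,.1946,.1465],[.5,.032,.292]],C))
E
```

```text
2.0333 [0.4600746  0.22959878 0.40686957] [-3.1384391  -0.00869347  1.45885754] [ 0.2302689   0.23321288  1.19008747  0.00934918  1.71833945 -1.22722814] 0.0451501246808689 [0.22285262 0.52331198 0.17483996]
[[313.47600529 235.3350927 ]
 [314.03820318 221.20478605]
 [339.52195339 219.39405116]
 [288.77684354 216.86163184]
 [ 95.72882505 302.54328527]]
```

View pics/w1.png

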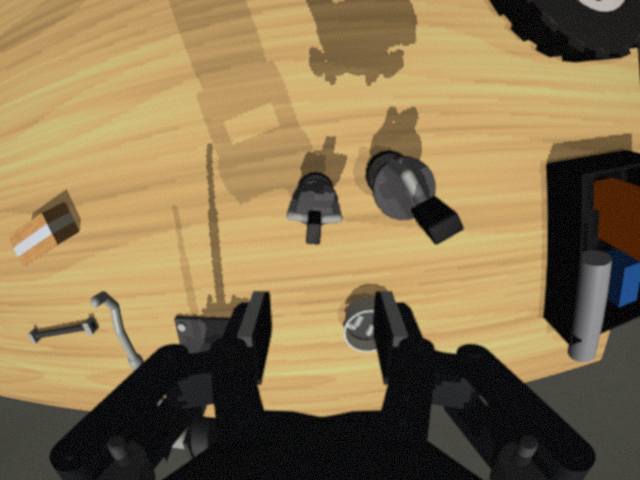

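```bash
python3 - <<'E'
import cv2; from h import *
a=cv2.convertScaleAbs(cv2.imread("pics/w1.png"),alpha=1.8,beta=15)
crop(a,275,165,355,255,7,"pics/c5.png"); crop(a,70,275,170,375,6,"pics/c6.png")
E
```

```text
(no output)
```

View pics/c5.png

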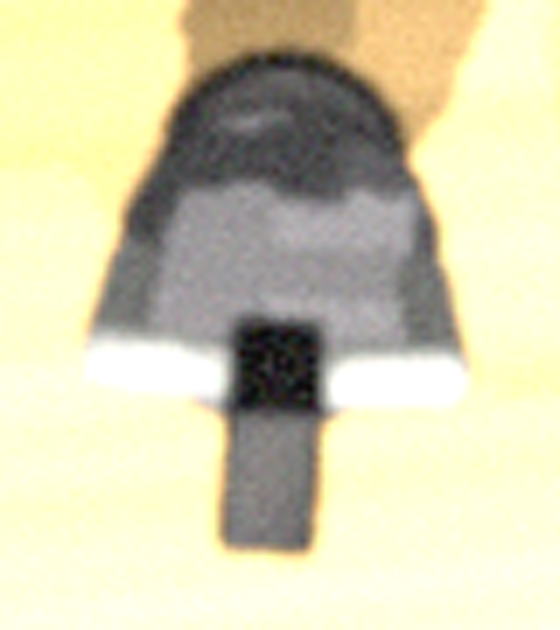

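View pics/c6.png

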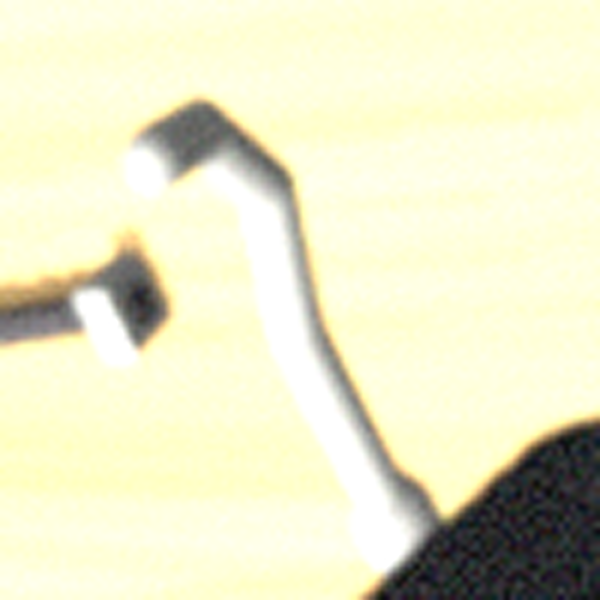

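```bash
python3 - <<'E'
from plan import *
z=np.load("w1.npz"); C=(z["K"],z["e"],z["M"])
print(onz("wrist",(275+268/7,165+480/7),.204,C))
w=[(232,412),(320,412),(313,550),(221,550)]
Q=np.array([onz("wrist",(275+x/7,165+y/7),.204,C) for x,y in w]);print(Q)
b=[onz("wrist",(275+x/7,165+y/7),.1515,C) for x,y in[(88,360),(465,380)]];print(b)
s=lambda x,y:ray("scene",(270+x/3,170+y/3)); t=lambda x,y:ray("top",(270+x/3.5,150+y/3.5))
print("tip",tri([s(251,33),t(90,564),ray("wrist",(70+148/6,275+165/6),C)]))
d=b[0][:2]-b[1][:2];print(np.arctan2(d[0],-d[1]))
E
```

```text
[0.48823267 0.22202669 0.204     ]
[[0.47816623 0.21836443 0.204     ]
 [0.47948567 0.23004481 0.204     ]
 [0.49890282 0.2269323  0.204     ]
 [0.49750205 0.21449753 0.204     ]]
[array([0.48337331, 0.19394657, 0.1515    ]), array([0.49309441, 0.25133658, 0.1515    ])]
tip (array([0.50006254, 0.03166133, 0.29219851]), [np.float64(0.9696723117307078), np.float64(0.489316723680601), np.float64(0.6500781351322134)])
-0.16779391034584118
```

```bash
cat >> plan.py <<'E'
def go(pos,yaw,n=None):
    s=env.get_state(); A=R.from_euler("xyz",s["ee_rot"]); B=R.from_euler("xyz",[np.pi,0,yaw])
    rv=(A.inv()*B).as_rotvec(); d=A.inv().apply(np.array(pos)-s["eef_pos"])*100
    print("t",round(s["time"],2),"pos",np.round(s["eef_pos"],4),"rot",np.round(s["ee_rot"],4),"F",np.round(s["wrist_force"],2),"w",round(s["grip_width"],4)); print("turn",np.round(rv,3),"shift cm",np.round(d,2))
E
python3 - <<'E'
from plan import *
go([.4885,.222,.183],1.404)
E
```

```text
t 2.03 pos [0.4601 0.2296 0.4069] rot [-3.1384 -0.0087  1.4589] F [0.22 0.52 0.17] w 0.0452
turn [-0.003 -0.009  0.055] shift cm [-0.63  2.98 22.37]
```

Request:
play_rows --pt "0 -0.009 0.055 -0.6 2.9 0 4.5" --pt "0 0 0 0 0 3 4.5" --pt "0 0 0 0 0 3.8 4.5" --pt "0 0 0 0 0 3.8 4.5" --pt "0 0 0 0 0 3.8 4.5" --pt "0 0 0 0 0 2.0 4.5" --pt "0 0 0 0 0 0 4.5"

```text
time: 2.62
eef_pos: [0.49, 0.2148, 0.2393]
ee_rot: [3.137, -0.0, 1.391]
wrist_force: [-0.4, -0.7, -0.5]
grip_width: 0.0452
```

```bash
python3 - <<'E'
from plan import *
im=env.capture("wrist")[:,:,::-1]; cv2.imwrite("pics/w2.png",im)
go([.4885,.222,.183],1.404)
E
```

```text
t 2.67 pos [0.4906 0.2149 0.2412] rot [ 3.1349e+00 -1.0000e-03  1.3913e+00] F [ 1.1  -0.29  0.21] w 0.0448
turn [ 0.007 -0.001 -0.013] shift cm [ 0.65 -0.37  5.82]
```

View pics/w2.png

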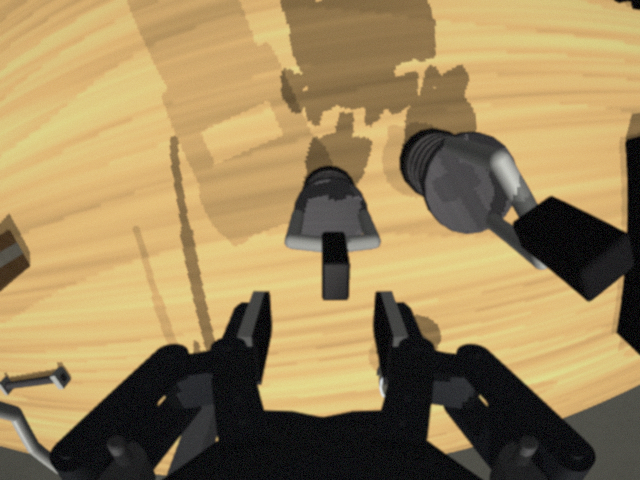

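Request:
play_rows --pt "0.007 0 -0.013 0.65 -0.35 0 4.5" --pt "0 0 0 0 0 1.5 4.5" --pt "0 0 0 0 0 1.5 4.5" --pt "0 0 0 0 0 0 4.5"

```text
time: 3.0
eef_pos: [0.4908, 0.2224, 0.2187]
ee_rot: [3.132, -0.006, 1.404]
wrist_force: [-0.2, 0.1, -0.8]
grip_width: 0.0448
```

```bash
python3 - <<'E'
from plan import *
im=env.capture("wrist")[:,:,::-1]; cv2.imwrite("pics/w3.png",im)
go([.4885,.222,.183],1.404)
E
```

```text
t 3.05 pos [0.4914 0.2225 0.2203] rot [ 3.1293 -0.0065  1.4036] F [ 0.14 -0.32 -0.22] w 0.045
turn [ 0.012 -0.007 -0.   ] shift cm [-0.12 -0.32  3.72]
```

View pics/w3.png

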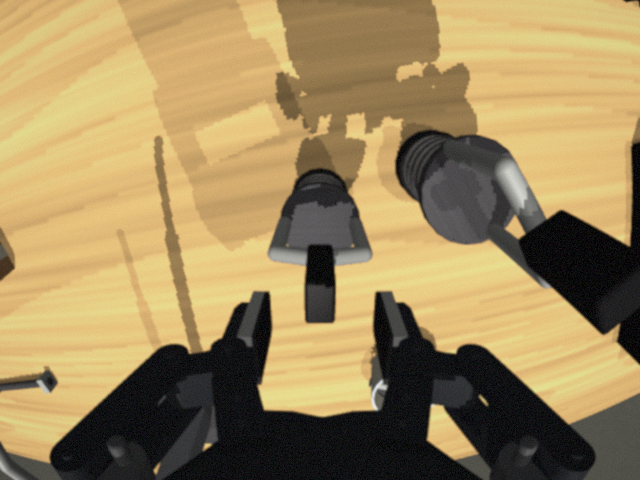

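Request:
play_rows --pt "0.012 -0.007 0 -0.1 -0.3 0.7 4.5" --pt "0 0 0 0 0 1.5 4.5" --pt "0 0 0 0 0 1.4 4.5" --pt "0 0 0 0 0 0.2 4.5"

```text
time: 3.38
eef_pos: [0.4906, 0.223, 0.1878]
ee_rot: [3.133, -0.003, 1.404]
wrist_force: [-0.0, 0.1, 0.1]
grip_width: 0.0451
```

```bash
python3 - <<'E'
from plan import *
im=env.capture("wrist")[:,:,::-1]; cv2.imwrite("pics/w4.png",im)
F=[]
for i in range(12):
    env.capture("top"); F.append(env.get_state()["wrist_force"])
F=np.array(F);print(F.mean(0),F.std(0))
go([.4885,.222,.183],1.404)
E
```

```text
[ 0.34597813  0.02630966 -0.19283123] [0.42432567 0.3127937  0.47859339]
t 4.03 pos [0.491  0.223  0.1887] rot [ 3.1309 -0.0033  1.4041] F [ 0.27 -0.2   0.01] w 0.045
turn [ 0.011 -0.003  0.   ] shift cm [-0.14 -0.24  0.56]
```

View pics/w4.png

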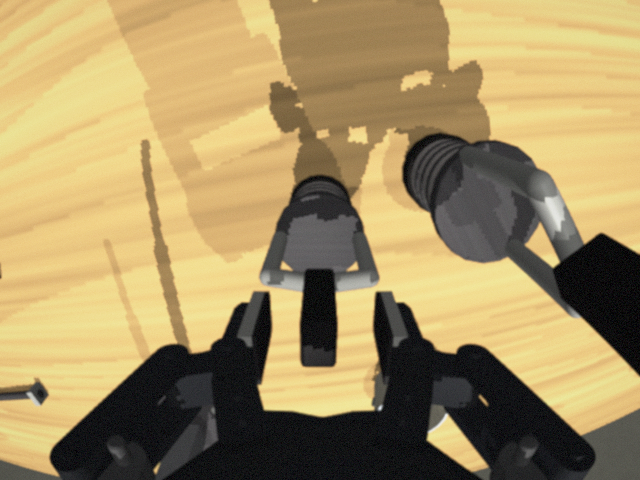

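Request:
play_rows --pt "0.011 -0.003 0 -0.1 -0.2 0.6 4.5" --pt "0 0 0 0 0 0 3.5" --pt "0 0 0 0 0 0 2.5" --pt "0 0 0 0 0 0 1.8" --pt "0 0 0 0 0 0 1.2" --pt "0 0 0 0 0 0 1" --pt "0 0 0 0 0 0 1" --grip_force 40

```text
time: 4.62
eef_pos: [0.4886, 0.2219, 0.1818]
ee_rot: [-3.139, 0.001, 1.404]
wrist_force: [-1.2, -0.4, -0.8]
grip_width: 0.0133
```

```bash
python3 - <<'E'
from plan import *
im=env.capture("wrist")[:,:,::-1]; cv2.imwrite("pics/w5.png",im)
go([.4885,.222,.183],1.404)
E
```

```text
t 4.67 pos [0.4886 0.222  0.1818] rot [-3.1394e+00  7.0000e-04  1.4039e+00] F [-0.74 -1.55 -0.21] w 0.0133
turn [-0.002  0.001 -0.   ] shift cm [ 0.   -0.01 -0.12]
```

View pics/w5.png

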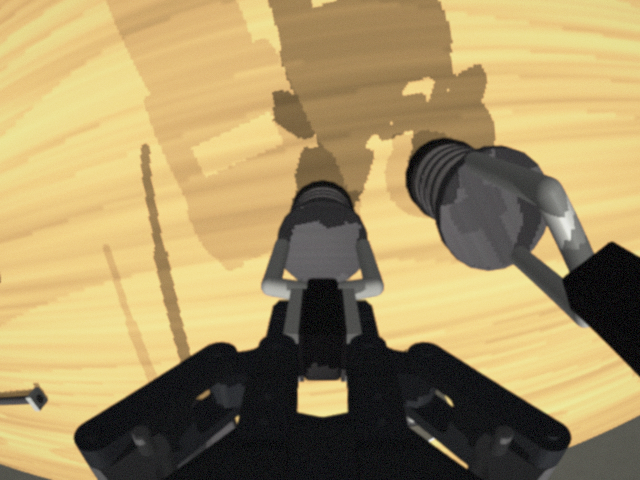

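Request:
play_rows --pt "0 0 0 0 0 -1 1" --pt "0 0 0 0 0 -2 1" --pt "0 0 0 0 0 -3 1" --pt "0 0 0 0 0 -3.5 1" --pt "0 0 0 0 0 -3.5 1" --pt "0 0 0 0 0 -3 1" --pt "0 0 0 0 0 -2 1" --pt "0 0 0 0 0 0 1"

```text
time: 5.33
eef_pos: [0.4855, 0.2218, 0.3651]
ee_rot: [-3.119, 0.007, 1.405]
wrist_force: [2.7, 0.2, -7.2]
grip_width: 0.0135
```

```bash
python3 - <<'E'
from plan import *
go([.450,.037,.352],1.471)
E
```

```text
t 5.33 pos [0.4855 0.2218 0.3651] rot [-3.1191  0.0074  1.4046] F [ 2.66  0.19 -7.22] w 0.0135
turn [-0.023  0.007 -0.066] shift cm [-18.8   -0.41   1.46]
```

Request:
play_rows --pt "-0.011 0.004 -0.01 -1 -0.7 0.2 1" --pt "-0.011 0.003 -0.01 -2.2 -0.7 0.2 1" --pt "0 0 -0.01 -3 -0.5 0.2 1" --pt "0 0 -0.01 -3.5 0 0.2 1" --pt "0 0 -0.01 -3.5 0 0.2 1" --pt "0 0 -0.01 -2.8 0 0.2 1" --pt "0 0 -0.006 -1.8 0 0.2 1" --pt "0 0 0 -0.8 0 0 1" --pt "0 0 0 0 0 0 1"

```text
time: 6.08
eef_pos: [0.4351, 0.0351, 0.3367]
ee_rot: [-3.119, -0.0, 1.478]
wrist_force: [-0.3, 1.7, -7.9]
grip_width: 0.0133
```

```bash
python3 - <<'E'
from plan import *
C=cam("wrist");im=env.capture("wrist")[:,:,::-1]; cv2.imwrite("pics/w6.png",im)
np.savez("w6.npz",K=C[0],e=C[1],M=C[2])
F=[]
for i in range(20):
    im=env.capture("scene"); F.append(env.get_state()["wrist_force"])
cv2.imwrite("pics/s6.png",im[:,:,::-1])
F=np.array(F);print(F.mean(0),F.std(0),F[:,2].round(1))
go([.450,.037,.352],1.471)
a=cv2.convertScaleAbs(cv2.imread("pics/s6.png"),alpha=1.8,beta=15); crop(a,300,110,430,210,6,"pics/c7.png")
E
```

```text
[-0.15977883  0.21060304 -7.54027435] [0.52066418 0.38554296 0.41838938] [-7.3 -7.1 -7.3 -7.6 -7.4 -7.3 -7.7 -7.7 -7.9 -8.  -6.9 -6.9 -7.7 -7.4
 -7.9 -7.6 -7.7 -7.8 -7.  -8.7]
t 7.13 pos [0.4356 0.0362 0.3379] rot [-3.1215e+00 -4.0000e-04  1.4802e+00] F [-0.5   0.3  -8.67] w 0.0135
turn [-0.02  -0.     0.009] shift cm [ 0.22  1.4  -1.43]
```

View pics/w6.png

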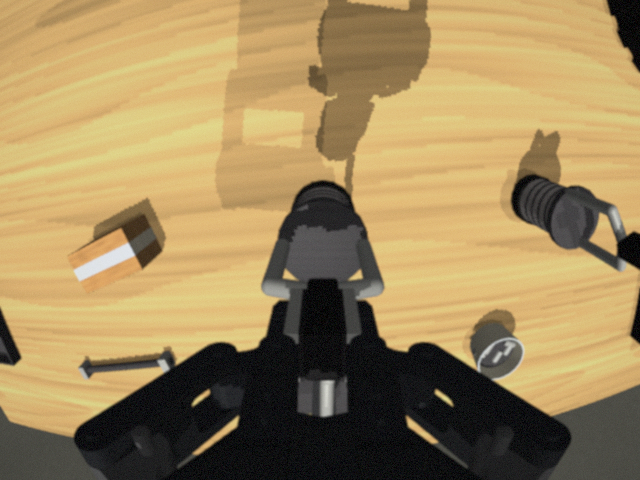

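View pics/c7.png

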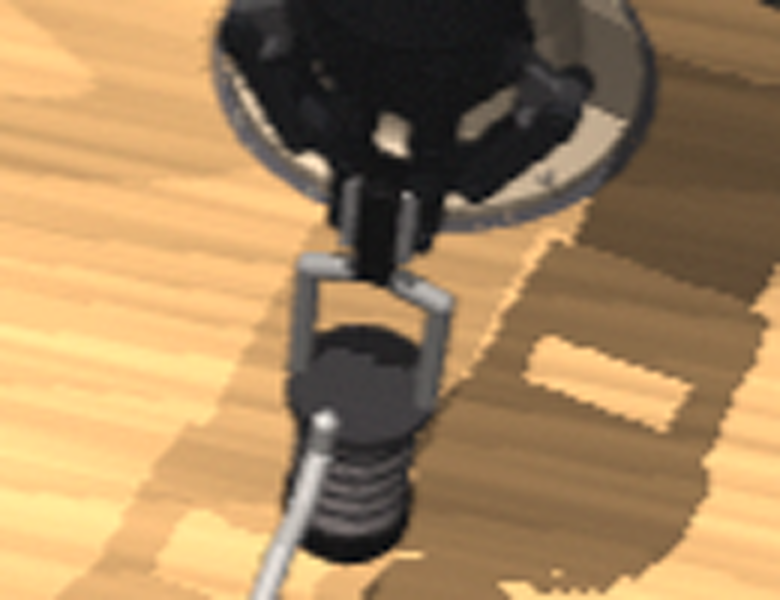

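Request:
play_rows --pt "-0.01 0 0.009 0.1 0.8 -0.2 1" --pt "-0.01 0 0 0.1 1 -0.1 1" --pt "0 0 0 0 1 0 1" --pt "0 0 0 0 0 0 1"

```text
time: 7.47
eef_pos: [0.4667, 0.0354, 0.3413]
ee_rot: [3.137, -0.0, 1.47]
wrist_force: [-0.7, -0.2, -7.1]
grip_width: 0.0137
```

```bash
python3 - <<'E'
from plan import *
im=env.capture("scene")[:,:,::-1]; cv2.imwrite("pics/s7.png",im); im2=env.capture("top")[:,:,::-1]; cv2.imwrite("pics/t7.png",im2)
go([.463,.0363,.341],1.471)
crop(cv2.convertScaleAbs(im,alpha=1.8,beta=15),300,110,400,210,6,"pics/c8.png")
crop(cv2.convertScaleAbs(im2,alpha=1.8,beta=15),260,250,360,350,6,"pics/c9.png")
s=env.get_state();M=R.from_euler("xyz",s["ee_rot"]).as_matrix()
p=s["eef_pos"]+M@[0,0,.0338]; print("eye",p)
print(proj("scene",[p,p+[0,0,-.06],[.5,.032,.3],[.5,.032,.292],[.518,.0308,.268]]))
E
```

```text
t 7.57 pos [0.4652 0.0357 0.3412] rot [ 3.1397e+00 -4.0000e-04  1.4701e+00] F [-0.7  -0.6  -7.75] w 0.0135
turn [ 0.002 -0.    -0.001] shift cm [ 0.04 -0.22  0.02]
eye [0.46522871 0.03566356 0.30739999]
[[359.15681462 164.95483553]
 [356.93199933 182.15441451]
 [353.70574345 178.53249256]
 [353.42947975 180.85874165]
 [350.24702213 193.676284  ]]
```

View pics/c8.png

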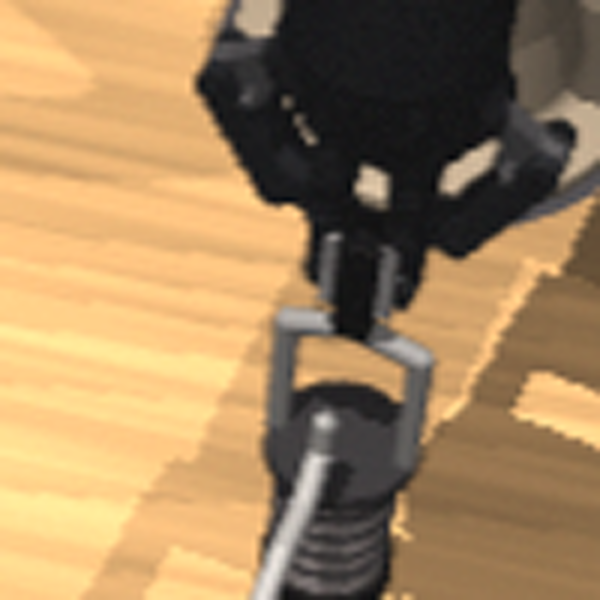

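View pics/c9.png

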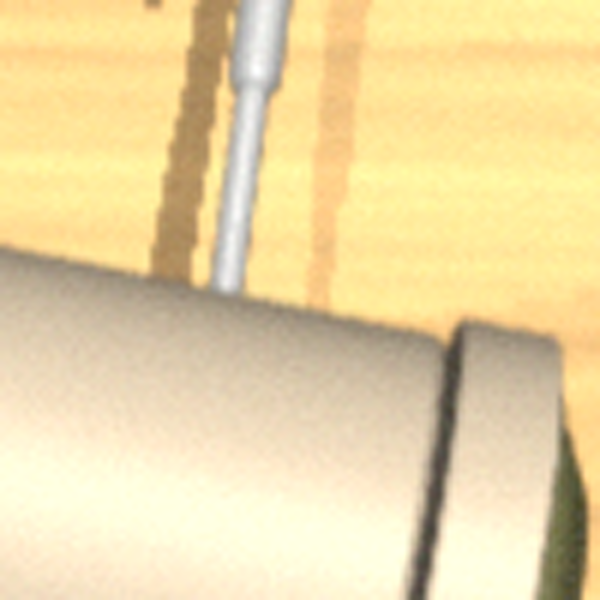

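Request:
play_rows --pt "0 0 0 0 0.9 0 1" --pt "0 0 0 0 0.9 0 1" --pt "0 0 0 0 0.9 0 1" --pt "0 0 0 0 0.8 0 1" --pt "0 0 0 0 0 0 1"

```text
time: 7.98
eef_pos: [0.5031, 0.0319, 0.3412]
ee_rot: [3.139, -0.0, 1.47]
wrist_force: [-2.1, -0.3, -6.7]
grip_width: 0.0135
```

```bash
cat > look.py <<'E'
from plan import *
import sys
def look(tag,box=(300,110,400,210),tgt=(.518,.0308,.335)):
    im=env.capture("scene")[:,:,::-1]; cv2.imwrite(f"pics/s{tag}.png",im)
    crop(cv2.convertScaleAbs(im,alpha=1.8,beta=15),*box,6,f"pics/c{tag}.png")
    go(tgt,1.471)
    s=env.get_state();M=R.from_euler("xyz",s["ee_rot"]).as_matrix()
    print("eye",s["eef_pos"]+M@[0,0,.0338])
E
python3 -c "
from look import *
look('a8')"
```

```text
t 8.03 pos [0.5024 0.0321 0.3411] rot [ 3.1405e+00 -5.0000e-04  1.4701e+00] F [ 1.63 -0.22 -8.53] w 0.0134
turn [ 0.001 -0.    -0.001] shift cm [0.03 1.57 0.61]
eye [0.50240171 0.03207345 0.30730621]
```

View pics/ca8.png

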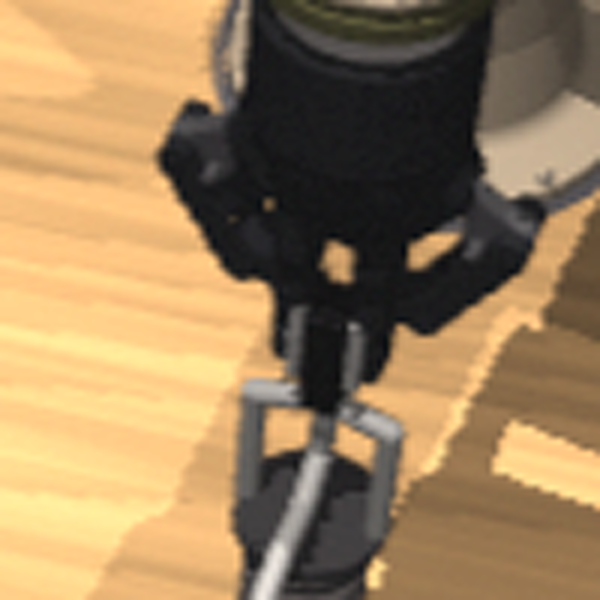

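Request:
play_rows --pt "0 0 0 0 0.7 0 1" --pt "0 0 0 0 0.6 0.2 1" --pt "0 0 0 0 0.3 0.5 1" --pt "0 0 0 0 0 0 1"

```text
time: 8.37
eef_pos: [0.5195, 0.0304, 0.3334]
ee_rot: [3.141, -0.0, 1.47]
wrist_force: [-1.2, -0.2, -7.2]
grip_width: 0.0135
```

```bash
python3 -c "
from look import *
look('a9')"
```

```text
t 8.42 pos [0.5193 0.0304 0.3339] rot [ 3.1409e+00 -5.0000e-04  1.4702e+00] F [ 0.64  0.52 -7.58] w 0.0134
turn [ 0.001 -0.    -0.001] shift cm [ 0.02 -0.13 -0.11]
eye [0.51933706 0.03045939 0.30007691]
```

View pics/ca9.png

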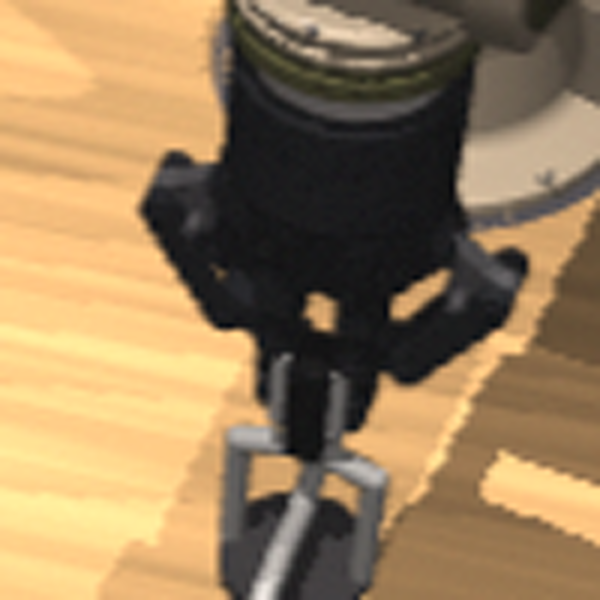

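Request:
play_rows --pt "0 0 0 0 -0.1 0.8 1" --pt "0 0 0 0 0 0.9 1" --pt "0 0 0 0 0 0.8 1" --pt "0 0 0 0 0 0.5 1" --pt "0 0 0 0 0 0 1"

```text
time: 8.83
eef_pos: [0.5176, 0.0307, 0.3006]
ee_rot: [3.141, -0.0, 1.47]
wrist_force: [2.2, -1.0, -6.5]
grip_width: 0.0134
```

```bash
cat >> look.py <<'E'
def force(n=8):
    F=[]
    for i in range(n): env.capture("top"); F.append(env.get_state()["wrist_force"])
    F=np.array(F); print("F",F.mean(0).round(2),"se",(F.std(0)/n**.5).round(2))
E
python3 -c "
from look import *
look('a10',(290,120,390,220)); force()"
```

```text
t 8.88 pos [0.5178 0.0306 0.3012] rot [ 3.1402e+00 -3.0000e-04  1.4703e+00] F [ 1.96  0.68 -7.67] w 0.0138
turn [ 0.001 -0.    -0.001] shift cm [ 0.02  0.03 -3.38]
eye [0.51782839 0.03064859 0.26736759]
F [ 0.99 -0.21 -6.45] se [0.11 0.18 0.15]
```

View pics/ca10.png

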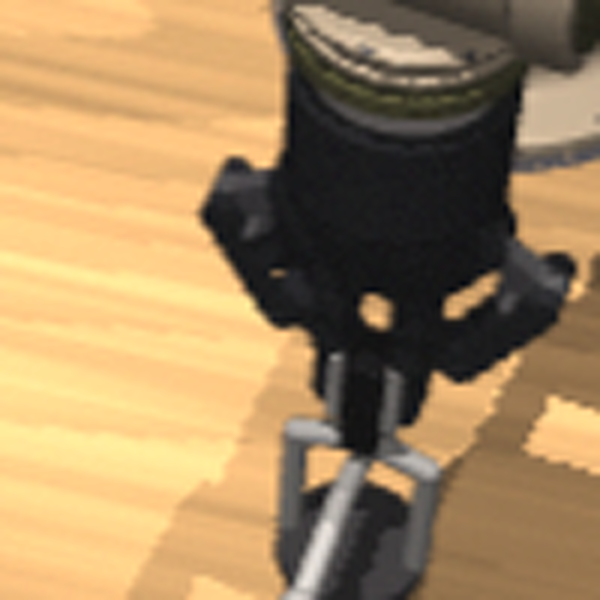

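Request:
play_rows --pt "0 0 0 0 0.1 0.4 1" --pt "0 0 0 0 0 0.5 1" --pt "0 0 0 0 -0.1 0.5 1" --pt "0 0 0 0 -0.1 0.5 1" --pt "0 0 0 0 0 0.4 1" --pt "0 0 0 0 0 0 1"

```text
time: 9.78
eef_pos: [0.5164, 0.0308, 0.2769]
ee_rot: [3.14, 0.0, 1.47]
wrist_force: [0.6, 0.5, -4.9]
grip_width: 0.0137
```

```bash
python3 -c "
from look import *
look('a11',(290,120,390,220)); force()"
```

```text
t 9.83 pos [0.5165 0.0307 0.2773] rot [3.1398 0.     1.4704] F [-0.33 -0.69 -4.28] w 0.0134
turn [ 0.002  0.    -0.001] shift cm [ 0.02  0.16 -5.77]
eye [0.5165435  0.03074253 0.24348885]
F [-1.67 -0.18 -4.52] se [0.13 0.16 0.2 ]
```

View pics/ca11.png

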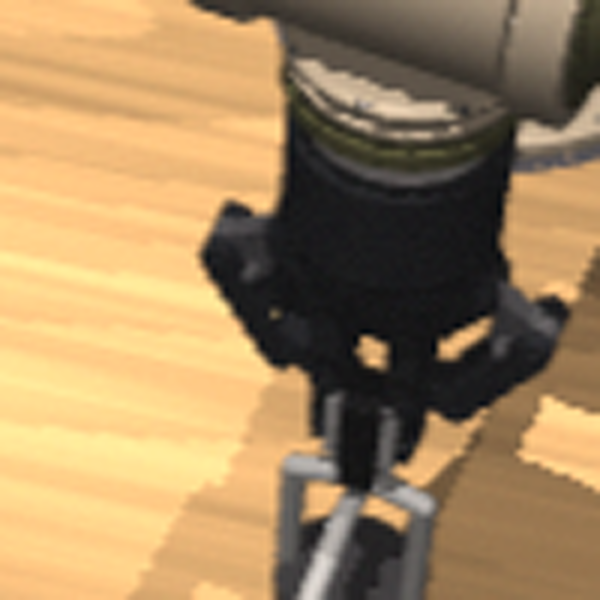

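Request:
play_rows --pt "0 0 0 0 -0.2 0.3 1" --pt "0 0 0 0 -0.1 0.5 1" --pt "0 0 0 0 0 0.5 1" --pt "0 0 0 0 0 0.5 1" --pt "0 0 0 0 0 0.4 1" --pt "0 0 0 0 0 0 1"

```text
time: 10.73
eef_pos: [0.5134, 0.0311, 0.2539]
ee_rot: [3.138, 0.0, 1.47]
wrist_force: [-0.5, -0.3, -3.6]
grip_width: 0.0139
```

```bash
python3 -c "
from look import *
look('a12',(290,140,390,240)); force()"
```

```text
t 10.78 pos [0.5135 0.0311 0.2543] rot [3.1377e+00 2.0000e-04 1.4705e+00] F [-1.31  0.85 -3.3 ] w 0.0135
turn [ 0.004  0.    -0.   ] shift cm [ 0.02  0.48 -8.07]
eye [0.51362695 0.03104573 0.22049506]
F [-2.06 -0.16 -2.96] se [0.2  0.19 0.24]
```

Request:
play_rows --pt "0 0 0 0 -0.2 0.3 1" --pt "0 0 0 0 0 0.4 1" --pt "0 0 0 0 0 0.4 1" --pt "0 0 0 0 0 0.3 1" --pt "0 0 0 0 0 0 1"

```text
time: 11.6
eef_pos: [0.5124, 0.0311, 0.2403]
ee_rot: [3.133, 0.0, 1.47]
wrist_force: [-0.2, -0.1, -1.9]
grip_width: 0.0135
```

```bash
python3 -c "
from look import *
look('a13',(290,140,390,240)); force()"
```

```text
t 11.65 pos [0.5124 0.0311 0.2405] rot [3.1329e+00 4.0000e-04 1.4704e+00] F [-0.14 -0.56 -2.01] w 0.0137
turn [ 0.009  0.    -0.001] shift cm [ 0.02  0.64 -9.44]
eye [0.51273653 0.03107999 0.20672443]
F [-1.01 -0.11 -2.3 ] se [0.1  0.11 0.2 ]
```

View pics/ca13.png

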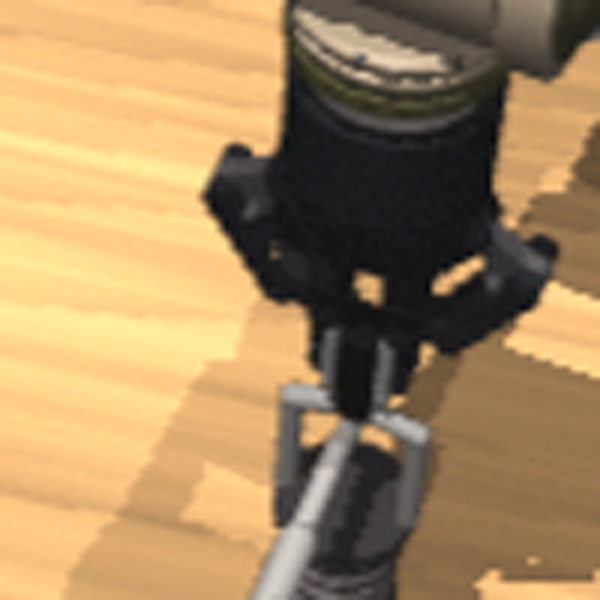

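Request:
play_rows --pt "0.004 0 0 0 0 0.4 1" --pt "0.004 0 0 0 0 0.4 1" --pt "0 0 0 0 0 0.4 1" --pt "0 0 0 0 0.1 0.4 1" --pt "0 0 0 0 0 0.3 1" --pt "0 0 0 0 0 0 1"

```text
time: 12.55
eef_pos: [0.514, 0.031, 0.2202]
ee_rot: [3.14, 0.0, 1.47]
wrist_force: [-0.7, -0.1, -1.0]
grip_width: 0.0134
```

```bash
python3 -c "
from look import *
look('a14',(290,140,390,240)); force(12)"
```

```text
t 12.6 pos [0.5139 0.031  0.2205] rot [3.1402e+00 4.0000e-04 1.4705e+00] F [-0.48 -0.37 -1.29] w 0.0139
turn [ 0.001  0.    -0.001] shift cm [  0.02   0.42 -11.45]
eye [0.51397013 0.03096898 0.18670685]
F [-1.55 -0.23 -1.47] se [0.13 0.22 0.1 ]
```

Request:
play_rows --pt "0 0 0 0 -0.2 0.3 1" --pt "0 0 0 0 0 0.4 1" --pt "0 0 0 0 0 0.3 1" --pt "0 0 0 0 0 0 1"

```text
time: 13.53
eef_pos: [0.514, 0.0309, 0.2114]
ee_rot: [3.132, 0.0, 1.47]
wrist_force: [1.0, -1.0, -0.3]
grip_width: 0.0134
```

```bash
python3 -c "
from look import *
look('a15',(270,130,390,250)); force(16)"
```

```text
t 13.58 pos [0.514  0.0309 0.2116] rot [3.1318e+00 5.0000e-04 1.4703e+00] F [ 0.44 -0.58 -0.9 ] w 0.0135
turn [ 0.01   0.    -0.001] shift cm [  0.02   0.52 -12.34]
eye [0.51433001 0.0308481  0.17779489]
F [ 1.01 -0.28 -0.37] se [0.11 0.07 0.12]
```

View pics/ca15.png

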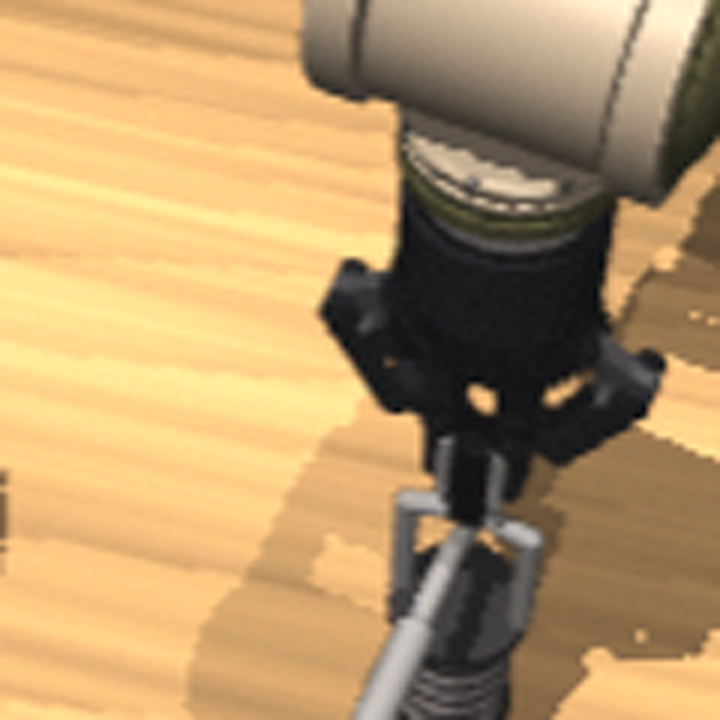

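Request:
play_rows --pt "0.01 0 0 0 0.05 0.3 1" --pt "0 0 0 0 0 0.3 1" --pt "0 0 0 0 0 0 1" --pt "0 0 0 0 0 0 1"

```text
time: 14.72
eef_pos: [0.5153, 0.0307, 0.2056]
ee_rot: [3.141, 0.0, 1.47]
wrist_force: [1.0, 0.2, 0.3]
grip_width: 0.0135
```

```bash
python3 -c "
from look import *
look('a16',(270,130,390,250)); force(20)"
```

```text
t 14.77 pos [0.5153 0.0308 0.2056] rot [3.1405e+00 4.0000e-04 1.4701e+00] F [ 2.36 -0.28  0.76] w 0.0132
turn [ 0.001  0.    -0.001] shift cm [  0.03   0.29 -12.94]
eye [0.51529873 0.03074327 0.17179876]
F [ 1.73 -0.21  0.09] se [0.08 0.09 0.11]
```

Request:
play_rows --pt "0 0 0 0 0.15 0 1" --pt "0 0 0 0 0 0 1" --pt "0 0 0 0 0 0 1"

```text
time: 16.02
eef_pos: [0.5158, 0.0307, 0.2052]
ee_rot: [-3.139, 0.001, 1.47]
wrist_force: [0.2, 0.2, 0.2]
grip_width: 0.0136
```

```bash
python3 -c "
from look import *
look('a17',(270,130,390,250)); force(20)"
```

```text
t 16.07 pos [0.5158 0.0307 0.2052] rot [-3.1392e+00  6.0000e-04  1.4703e+00] F [ 0.53  0.7  -0.47] w 0.0133
turn [-0.002  0.001 -0.001] shift cm [  0.02   0.19 -12.98]
eye [0.51571172 0.03069275 0.17136326]
F [0.92 0.11 0.1 ] se [0.1 0.1 0.1]
```

View pics/sa17.png

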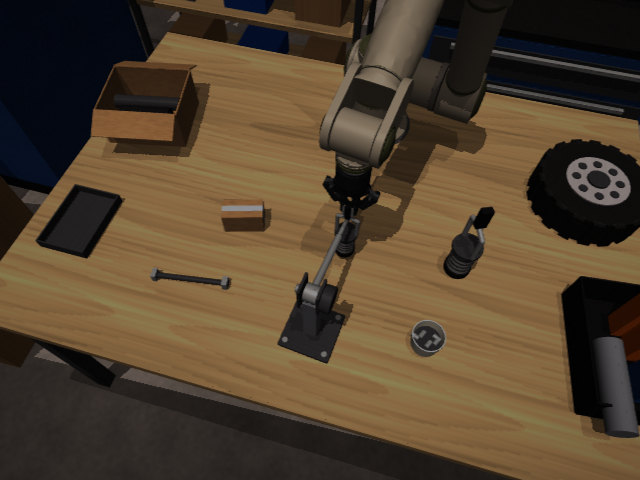

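Request:
play_rows --pt "0 0 0 0 0.15 -0.2 1" --pt "0 0 0 0 0 0 1" --pt "0 0 0 0 0 0 1"

```text
time: 17.32
eef_pos: [0.5159, 0.0307, 0.2066]
ee_rot: [-3.134, 0.001, 1.47]
wrist_force: [-0.6, -1.1, -0.4]
grip_width: 0.0135
```

```bash
python3 -c "
from look import *
look('a18',(270,130,390,250)); force(24)"
```

```text
t 17.37 pos [0.516  0.0307 0.2066] rot [-3.1343e+00  6.0000e-04  1.4705e+00] F [ 0.39 -0.3  -0.46] w 0.0139
turn [-0.007  0.001 -0.001] shift cm [  0.02   0.11 -12.84]
eye [0.51571735 0.03073296 0.17283493]
F [-0.02  0.09 -0.25] se [0.11 0.11 0.11]
```

Request:
play_rows --pt "0 0 0 0 0 0 1.5" --pt "0 0 0 0 0 0 1.8" --pt "0 0 0 0 0 0 2.2" --pt "0 0 0 0 0 0 2.8" --pt "0 0 0 0 0 0 3.4" --pt "0 0 0 0 0 0 3.8" --grip_force 20

```text
time: 19.07
eef_pos: [0.5158, 0.0308, 0.2066]
ee_rot: [-3.134, 0.0, 1.47]
wrist_force: [0.6, 0.5, -0.4]
grip_width: 0.0383
```

```bash
python3 -c "
from look import *
look('a19',(270,130,390,250)); im=env.capture('wrist')[:,:,::-1]; cv2.imwrite('pics/w19.png',im)
force(10); im=env.capture('wrist')[:,:,::-1]; cv2.imwrite('pics/w20.png',im)"
```

```text
t 19.12 pos [0.5158 0.0308 0.2066] rot [-3.1340e+00  5.0000e-04  1.4705e+00] F [-0.09  1.06  0.04] w 0.038
turn [-0.008  0.    -0.   ] shift cm [ 1.000e-02  1.200e-01 -1.284e+01]
eye [0.51555072 0.03083944 0.17283329]
F [-0.03  0.18  0.08] se [0.13 0.09 0.16]
```

View pics/ca19.png

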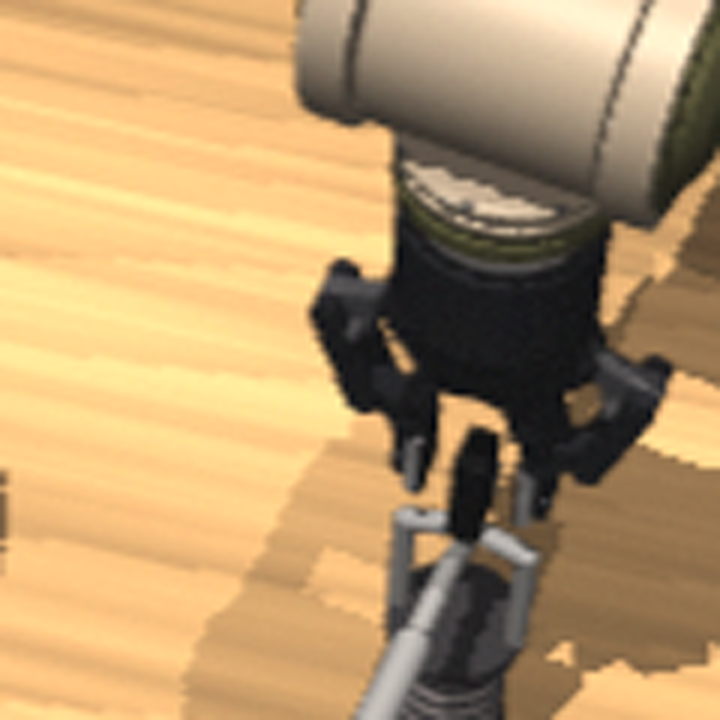

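View pics/w20.png

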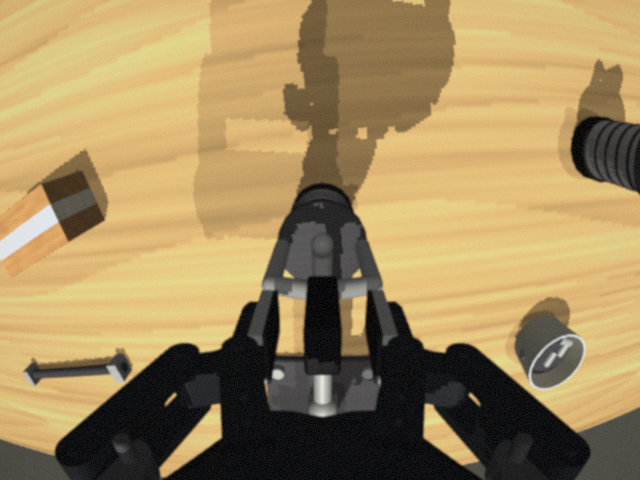

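Request:
play_rows --pt "0 0 0 0 0 -0.8 4.2" --pt "0 0 0 0 0 -1.5 4.2" --pt "0 0 0 0 0 -2.5 4.2" --pt "0 0 0 0 0 -3 4.2" --pt "0 0 0 0 0 -3.5 4.2" --pt "0 0 0 0 0 -3 4.2" --pt "0 0 0 0 0 0 4.2"

```text
time: 20.3
eef_pos: [0.5156, 0.031, 0.3582]
ee_rot: [-3.131, 0.0, 1.47]
wrist_force: [1.1, -0.6, 0.1]
grip_width: 0.0417
```

```bash
python3 -c "
from look import *
look('b1',(290,170,410,290)); force(16); look('b2',(290,170,410,290)); im=env.capture('wrist')[:,:,::-1]; cv2.imwrite('pics/wb.png',im)
a=cv2.imread('pics/cb1.png').astype(int);b=cv2.imread('pics/cb2.png').astype(int);print(abs(a-b).mean(),abs(a-b).max())
im=env.capture('top')[:,:,::-1]; cv2.imwrite('pics/tb.png',im)
"
```

```text
t 20.35 pos [0.5153 0.031  0.3557] rot [-3.1281e+00  1.0000e-04  1.4705e+00] F [-0.43 -1.49  0.62] w 0.0419
turn [-0.013  0.    -0.001] shift cm [0.   0.3  2.06]
eye [0.51485717 0.03108069 0.32187851]
F [ 0.18  0.   -0.11] se [0.1  0.12 0.14]
t 21.2 pos [0.5147 0.0311 0.3518] rot [-3.1212e+00 -4.0000e-04  1.4704e+00] F [-0.39 -0.23 -0.48] w 0.0421
turn [-0.02  -0.    -0.001] shift cm [0.   0.37 1.68]
eye [0.51401486 0.03118011 0.31805292]
1.589167309670782 212
```

View pics/cb2.png

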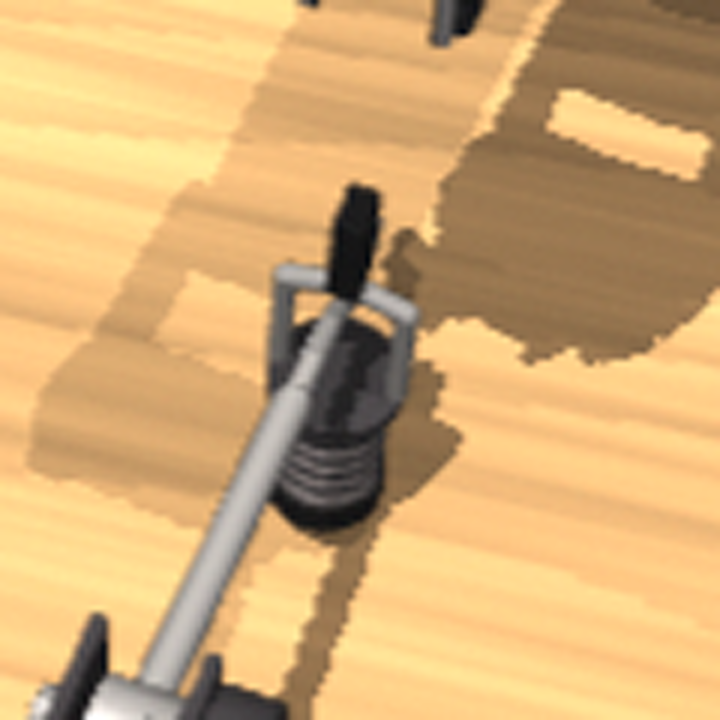

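View pics/wb.png

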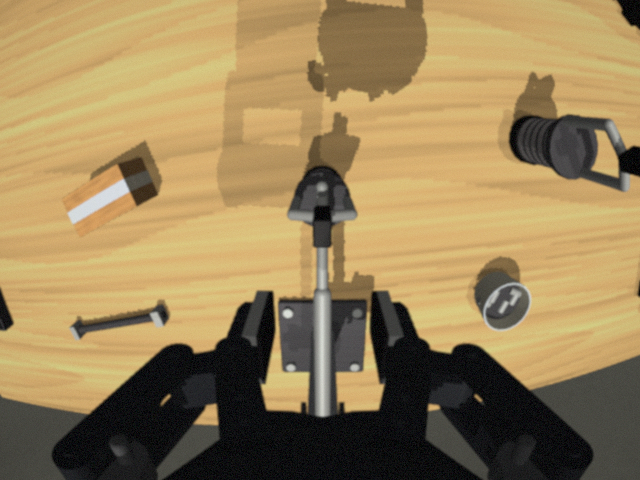

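```bash
python3 -c "
from h import *
a=cv2.imread('pics/cb1.png').astype(int);b=cv2.imread('pics/cb2.png').astype(int);d=abs(a-b).max(2)[180:540,200:450];print(d.mean(),d.max())
print(proj('scene',[[.517,.031,z] for z in (.165,.172,.18)]))
print(env.finish_job())"
```

```text
2.3148222222222223 88
[[347.45332749 219.47928612]
 [347.64131346 217.83382332]
 [347.85863059 215.93162151]]
the job is handed in; nothing more can be done
None
```

The 204 mm driver (the smaller of the two) is hanging by its bail in the hook, the arm holding its weight, and the job is handed in at about 21 s of the 58 s allowed.

- **How it went:** I gripped the driver by its tab, weighed it at about 7.4 N (0.75 kg), and passed the bail over the hook tip. I then lowered it in steps while holding on, correcting for sideways force.
- **Before letting go:** I let go when the wrist reading was back near its empty-hand value (Fz −0.25 N against −0.19 N, Fx about 0). The bail was then about 172 mm above the bench. By calculation that is about 0.4 rad, short of the 0.6 bottom stop, with the driver's underside just over 20 mm off the bench.
- **After letting go:** Pictures taken right after opening and after backing off 15 cm show the driver at about the same height. Two pictures 0.85 s apart differ little around it: 2.3 grey levels on average. The biggest single difference was 88, which I did not look into. The wrist force stayed at zero within noise, and the other objects look unmoved in the pictures.
- **What disagreed:**
  - During the sinking, friction in the hook's V made the vertical force uneven, with up to about 2 N sideways, so the balance point is good to about 5 mm.
  - The last two adjustments were made from force readings, without a close picture after each one.
  - The unloaded seat height worked out to 265 mm from the pivot angle but is given as 271 mm. First contact was felt at about 267–269 mm.

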